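# Snap the food box shut

## Robot

A 6-joint arm with a two-finger parallel gripper is mounted at the origin on the work surface. World frame = base frame: x ahead of the robot, y to its left, z up, the work surface at z = 0. Lengths are in mm, angles in rad, forces in N, time in s.
With the tool pointing down it reaches from about 350 to 975 mm from the base axis. Payload 7.1 kg.
Tool frame: the origin (TCP) lies on the mounting face of the last link; the fingertips stand 182 mm ahead of it and the grasp point (between the pads) lies 163 mm ahead of it; z points along the fingers, y is the direction in which the jaws open and shut (so a half turn about z gives the same grasp; the last joint's range is limited). The gripper opens to 88 mm and grips with 3 to 60 N. Pads are 20 mm wide; open, the fingers measure 115 mm over their backs; the gripper's body (75 mm by 178 mm) begins 61 mm behind the grasp point.
Start: joints at [-1.21, 0.423, 1.63, -0, 1.089, -0.019], TCP at [231.726, -580.439, 404.675] pointing down, gripper open.
Joint ranges: [-3, 3], [-0.9, 2.11], [0.09, 2.58], [-1.31, 4.45], [0.11, 2.69], [-2.54, 2.54]. Speed limits (rad/s): [2.39, 2.39, 3.01, 3.14, 3.14, 3.14].

## Interface

Orientations are given as a rotation vector (axis times angle).
In Python, from workcell import ctrl, optics, nets gives the robot as it stands.
- The arm moves only by the tool send_rows, never from a script. Its argument "rows" is a list of rows, each an object with "offset": the shift along the tool's x, y, z in m, a list of three; "twist": the turn, a rotation vector about the tool's x, y, z in degrees, a list of three. A call has exactly 5 rows; each row shifts and turns the pose as measured when the row begins, along the tool's axes as they then stand; what a row does not reach is not made up. A row lasts 1/12 s, in which the tool goes at most 41.7 mm and 7.16 degrees, less where a joint would pass 70% of its speed; a pose out of reach is approached as far as the arm can. A call is refused whole if a number of a shift passes 0.0417 or a number of a turn 7.16, either way. A call with a gripper value outside its range is refused whole. "gripper" is the finger opening in m, from 0 to 0.0878, set as the call begins (left out, the last holds). The fingers move at their own pace and stop on an object; the grip force is fixed at half the most. Time passes only in rows, so rows that do not move let the fingers close, or fill a call up. It gives the time, the measured TCP pose, the force and the opening at its end, in the units of the state.
- ctrl.get_obs(): the state, without advancing time (a new reading comes with each control period).
- optics.get_image(name): name is "scene" or "top" or "wrist"; returns (picture, depth): 420x560x3 uint8, blue, green, red; 420x560 float32, mm along the optical axis (not along the pixel's ray), 0 where there is no reading.
- optics.camera_info(name): a dict with "K" (3x3 intrinsics, pixels), "k1" (the pictures are not rectified: a ray, as slopes to the right and down, at radius r is drawn at 1 + k1 r^2 times it, then the intrinsics apply), "pose" (4x4, takes a point from camera to world coordinates). Camera axes: x right, y down, z forward; pixel columns grow to the right and rows downward; lengths in mm; the calibration is good to about 2 mm. A picture is of the moment at which its call begins: read the wrist's pose just before it. camera_info takes no time and is no camera call; for the wrist camera it gives the pose at the moment of the call.
- ctrl.close_job(): hands the job in, once; it reports no verdict.
Trained networks look in the newest picture that a camera, given by its name, has taken for a name from the list of things; names that differ only in an ending like _2 or _b are one class to them, and where a whole thing is asked for, a point or a joint stands for the part that bears it (a point fixed in the world has none). Each returns a list of dicts, best first, with "conf" (0 to 1); they miss things now and then, are a little off and sometimes report something else, mostly with a low value. They report only what shows in the picture. A call takes as long as a camera call. They do not tell look-alikes from the thing itself.
- nets.spot_in(camera, label): "extent" ([left, top, right, bottom] in pixels, round what is visible of it).
- nets.spot_point(camera, label): "position" ([column, row] in pixels: a listed point, or the origin of a listed thing).
The state is a dict: "t": time; "qpos": joint angles; "qvel": joint speeds; "joint_torque": joint torques, N m; "ee_pos": TCP position; "orientation": TCP orientation; "ft_force": force on the tool from outside, world axes, zero at the start; "moment": the same for the moment, N m; "width": finger opening in mm.
Only numpy, scipy, OpenCV 4.12 (cv2) and the standard library are available. Lean on these libraries where they do the work, as an engineer would, in place of code of your own. Each camera call takes 0.05 s, during which the arm holds its last target. There are 200 camera calls.

## Task

One of the two food boxes on the tea table has its lid on, but the rim sections along its sides are still sprung up, three or all four of them. Press them down with the fingertips, one side after another, until all four sides have snapped fully shut, level with the lid. Do not pick the box up or shove it about, and leave the shut box and everything else where it stands.

Things in the scene. Friction and masses are not known exactly. Their poses are not given: they have to be found in the camera images.
- box: Food box with the sprung lid: loose, about 0.7 kg, white, 190 mm (own x) by 140 mm (own y); top of its blue lid 78 mm above the table. Origin: centre of the underside. Fixed middle panel (128 x 78 mm) and corners; between the corners each side has one hinged rim section, sprung up about 15 mm at its outer edge (the -y one may start shut). Stands left or right, yaw -0.5 to 2 rad; shut twin opposite.
- rim_near (a joint): Angle of the rim section on the box's own -x side (hinge line parallel to that side, 64 mm from the box's centre): 0 = sprung up, 0.45 = fully down, level with the lid. It is bistable: past half way (0.23) it snaps down and stays; released earlier it springs back. About 10 N at the press point takes it over, to a hard stop.
- press_near (a point): Press point on the rim section of the box's own -x side: on its top face, 25 mm outward of its hinge line and in the middle of its length, between two low thumb ribs. Section: 33 mm wide (outward), 75 mm long, 4 mm thick. It moves with the section: about 89 mm above the table when up, 78 mm when shut.
- rim_far (a joint): Angle of the rim section on the box's own +x side (hinge line parallel to that side, 64 mm from the box's centre): 0 = sprung up, 0.45 = fully down, level with the lid. It is bistable: past half way (0.23) it snaps down and stays; released earlier it springs back. About 10 N at the press point takes it over, to a hard stop.
- press_far (a point): Press point on the rim section of the box's own +x side: on its top face, 25 mm outward of its hinge line and in the middle of its length, between two low thumb ribs. Section: 33 mm wide (outward), 75 mm long, 4 mm thick. It moves with the section: about 89 mm above the table when up, 78 mm when shut.
- rim_left (a joint): Angle of the rim section on the box's own +y side (hinge line parallel to that side, 39 mm from the box's centre): 0 = sprung up, 0.45 = fully down, level with the lid. It is bistable: past half way (0.23) it snaps down and stays; released earlier it springs back. About 10 N at the press point takes it over, to a hard stop.
- press_left (a point): Press point on the rim section of the box's own +y side: on its top face, 25 mm outward of its hinge line and in the middle of its length, between two low thumb ribs. Section: 33 mm wide (outward), 125 mm long, 4 mm thick. It moves with the section: about 89 mm above the table when up, 78 mm when shut.
- rim_right (a joint): Angle of the rim section on the box's own -y side (hinge line parallel to that side, 39 mm from the box's centre): 0 = sprung up, 0.45 = fully down, level with the lid. It is bistable: past half way (0.23) it snaps down and stays; released earlier it springs back. About 10 N at the press point takes it over, to a hard stop.
- press_right (a point): Press point on the rim section of the box's own -y side: on its top face, 25 mm outward of its hinge line and in the middle of its length, between two low thumb ribs. Section: 33 mm wide (outward), 125 mm long, 4 mm thick. It moves with the section: about 89 mm above the table when up, 78 mm when shut.
- shut_box: Identical food box, all four rim sections already down: leave alone. Loose, 0.75 kg. Origin: centre of its underside.
- coffee_jar: Bystander: amber glass jar with a black cap, 60 mm across, 92 mm tall. Loose. Origin: centre of its underside.
- teaspoon: Bystander: steel teaspoon lying on the table, about 140 mm long. Loose. Origin: in the middle of its length, underside.
- mug: Bystander: white mug with a handle, 80 mm across, 92 mm tall. Loose. Origin: centre of its underside.
- cup: Bystander: blue cup without handle, 72 mm across, 80 mm tall. Loose. Origin: centre of its underside.
- carton: Bystander: flat cardboard packet with a red band, 75 x 160 x 50 mm. Loose. Origin: centre of its underside.
- sauce: Bystander: yellow sauce bottle, 54 mm across, 150 mm tall. Loose. Origin: centre of its underside.
- tub: Bystander: round grey tub with a lid, 120 mm across, 66 mm tall. Loose. Origin: centre of its underside.
Mind the look-alikes: they are no part of the job. What is shaped like the box but turquoise is not meant.

How it is judged:
By the outcome, as a careful person would: the job done as asked, in the order asked, and still so for the second after the job is handed in, with the robot touching nothing.
It also fails if it takes over 51 s, if anything falls off the work surface, if the arm or the gripper's body presses on something with over 40 N, if the wrist force passes 120 N, or if a joint passes its speed limit or range.

## Working session

There is one attempt and no reset: what is moved stays moved. The work goes in short steps, Python scripts to look and compute and a tool call to move; the robot and the scene stay as the last step left them, time stands still between calls to the robot, and variables do not carry over. Pictures are saved under pics/ and viewed, about 8 in all and at most 12, crops included, and the job is handed in when it is done.

Besides the shell and the picture viewer there is one more tool, called as name([rows], argument=value, ...), one row to a line, values as JSON. send_rows: Moves the arm, as the interface text tells. Its arguments: {"type":"object","properties":{"rows":{"type":"array"},"gripper":{"type":"number"}},"required":["rows"]}

```bash
mkdir -p pics; ls
python3 - <<'E'
from workcell import ctrl, optics, nets
import cv2,numpy as np
o=ctrl.get_obs();print({k:np.round(v,3).tolist() for k,v in o.items()})
for n in ("scene","top"):
    p,d=optics.get_image(n);cv2.imwrite(f"pics/{n}.png",p);np.save(f"{n}_d.npy",d)
    i=optics.camera_info(n);print(n,i)
    np.savez(f"{n}_cal.npz",K=i["K"],k1=i["k1"],pose=i["pose"])
    for l in ("box","shut_box","press_near","press_far","press_left","press_right"):
        print(l,[(np.round(x["position"]).tolist(),round(x["conf"],2)) for x in nets.spot_point(n,l)][:3])
a=cv2.imread("pics/top.png");b=cv2.imread("pics/scene.png")
E
```

```text
pics
{'t': 0.0, 'qpos': [-1.21, 0.424, 1.631, 0.0, 1.089, -0.019], 'qvel': [0.0, -0.0, 0.0, 0.0, 0.002, 0.001], 'joint_torque': [-0.001, -54.462, -27.366, 0.064, 0.023, -0.0], 'ee_pos': [231.652, -580.177, 403.904], 'orientation': [-3.084, -0.593, 0.0], 'ft_force': [-1.067, 0.482, 0.594], 'moment': [-0.025, 0.038, -0.032], 'width': 87.626}
scene {'K': array([[527.82476923,   0.        , 279.89772913],
       [  0.        , 527.82476923, 201.30688679],
       [  0.        ,   0.        ,   1.        ]]), 'k1': -0.02093744536759424, 'pose': array([[ 7.05906921e-01,  4.73513898e-01, -5.26763711e-01,
         1.31244094e+03],
       [ 7.08136982e-01, -4.87978135e-01,  5.10312997e-01,
        -7.40794491e+02],
       [-1.54088772e-02, -7.33254341e-01, -6.79779845e-01,
         1.05304598e+03],
       [ 0.00000000e+00,  0.00000000e+00,  0.00000000e+00,
         1.00000000e+00]])}
box [([164.0, 210.0], 0.92), ([238.0, 259.0], 0.77), ([392.0, 231.0], 0.7)]
shut_box [([324.0, 178.0], 0.85), ([402.0, 173.0], 0.52)]
press_near [([162.0, 172.0], 0.83), ([392.0, 228.0], 0.83), ([218.0, 217.0], 0.
[... 543 characters left out ...]
       [-9.99993949e-01,  3.16053615e-03,  1.45378077e-03,
        -2.02313803e+01],
       [-1.72067496e-03, -8.61535077e-02, -9.96280388e-01,
         1.04607508e+03],
       [ 0.00000000e+00,  0.00000000e+00,  0.00000000e+00,
         1.00000000e+00]])}
box [([337.0, 194.0], 0.92), ([355.0, 302.0], 0.92), ([200.0, 114.0], 0.77)]
shut_box [([188.0, 219.0], 0.67)]
press_near [([224.0, 84.0], 0.94), ([335.0, 226.0], 0.93), ([336.0, 336.0], 0.79)]
press_far [([385.0, 280.0], 0.93), ([345.0, 157.0], 0.8), ([162.0, 116.0], 0.59)]
press_left [([209.0, 122.0], 0.95), ([315.0, 188.0], 0.74), ([344.0, 289.0], 0.67)]
press_right [([185.0, 81.0], 0.96), ([363.0, 193.0], 0.88), ([379.0, 323.0], 0.68)]
```

View pics/top.png

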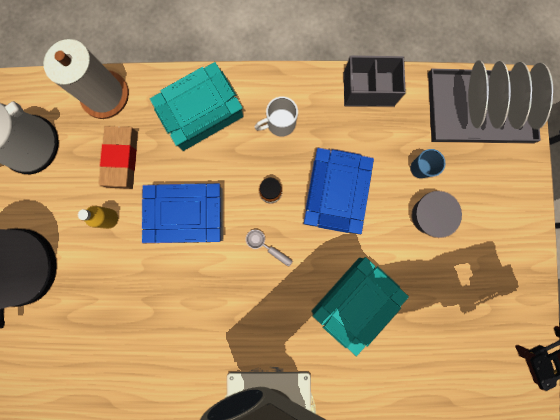

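View pics/scene.png

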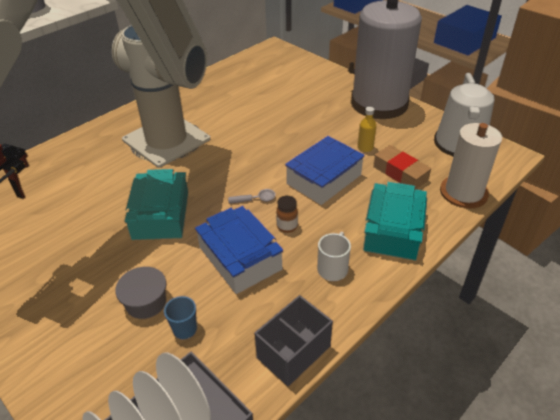

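The two blue boxes in the top view are at (340,192) and (182,213); turquoise look-alikes are at (197,105) and (360,307). The right blue box has raised flaps in the scene view at (238,240) and the left one is flat, so the right one fits. I'll check it with a crop and depth heights.

```bash
cat > h.py <<'E'
import numpy as np,cv2
def cloud(p,d,K,k1,pose):
    v,u=np.mgrid[0:d.shape[0],0:d.shape[1]]
    D=np.array([k1,0,0,0,0.])
    r=cv2.undistortPoints(np.stack([u,v],-1).reshape(-1,1,2).astype(float),K,D).reshape(-1,2)
    P=np.c_[r,np.ones(len(r))]*d.reshape(-1,1)
    return P@pose[:3,:3].T+pose[:3,3]
def blue(p):
    h=cv2.cvtColor(p,cv2.COLOR_BGR2HSV);return cv2.inRange(h,(108,120,50),(130,255,255)).ravel()>0
def project(P,K,k1,pose):
    c=(np.asarray(P,float)-pose[:3,3])@pose[:3,:3]
    return cv2.projectPoints(c,np.zeros(3),np.zeros(3),K,np.array([k1,0,0,0,0.]))[0].reshape(-1,2)
def press(c,yaw,z):
    R=np.array([[np.cos(yaw),-np.sin(yaw)],[np.sin(yaw),np.cos(yaw)]])
    L=np.array([[-89,0],[89,0],[0,64],[0,-64]])
    return np.c_[L@R.T+c,np.full(4,z) if np.isscalar(z) else z]
def locals(P,c,yaw):
    R=np.array([[np.cos(yaw),-np.sin(yaw)],[np.sin(yaw),np.cos(yaw)]])
    q=P.copy();q[:,:2]=(P[:,:2]-c)@R;return q
def zones(q):
    for n,cx,cy,ex,ey in (("mid",0,0,30,20),("near",-89,0,4,25),("far",89,0,4,25),("left",0,64,40,4),("right",0,-64,40,4)):
        m=(abs(q[:,0]-cx)<ex)&(abs(q[:,1]-cy)<ey)&(q[:,2]>40);print(n,m.sum(),np.round(np.median(q[m,2]),1) if m.any() else None)
E
python3 - <<'E'
from h import *
for n in("top","scene"):
    p=cv2.imread(f"pics/{n}.png");d=np.load(f"{n}_d.npy");c=np.load(f"{n}_cal.npz")
    P=cloud(p,d,c["K"],float(c["k1"]),c["pose"]);m=blue(p)&(d.ravel()>0)&(P[:,2]>55)&(P[:,2]<110)
    for nm,s in(("right",P[:,1]<-80),("left",P[:,1]>80)):
        q=P[m&s&(P[:,0]>200)&(P[:,0]<800)]
        med=np.median(q,0);q=q[np.linalg.norm(q[:,:2]-med[:2],axis=1)<140]
        (cx,w,a)=cv2.minAreaRect(q[:,:2].astype(np.float32))
        b=np.radians(a) if w[0]>w[1] else np.radians(a+90)
        b=(b+np.pi/2)%np.pi-np.pi/2
        print(n,nm,len(q),np.round(cx,1),np.round(w,1),round(b,3));zones(locals(q,np.array(cx),b))
a=cv2.imread("pics/top.png")[130:250,120:400];b=cv2.imread("pics/scene.png")[130:300,180:380]
a=cv2.resize(a,(672,288),interpolation=3);b=cv2.resize(b,(353,300),interpolation=3)
o=np.zeros((590,672,3),np.uint8);o[:288]=a;o[290:,:353]=b;cv2.imwrite("pics/crop.png",o)
E
```

```text
top right 4524 [ 572.7 -177. ] [147.  196.4] -0.184
mid 387 79.6
near 62 91.2
far 71 89.3
left 100 90.5
right 104 77.9
top left 4469 [519.2 216.2] [144.9 196.9] -1.551
mid 379 80.1
near 63 79.5
far 61 78.7
left 99 79.2
right 108 78.8
scene right 3271 [ 576.4 -181.3] [145.3 199.1] -0.181
mid 275 77.8
near 61 87.5
far 48 90.1
left 82 87.7
right 79 76.5
scene left 1930 [521.8 214.5] [144.6 199. ] -1.555
mid 170 77.7
near 25 77.2
far 28 76.2
left 54 75.9
right 39 76.0
```

View pics/crop.png

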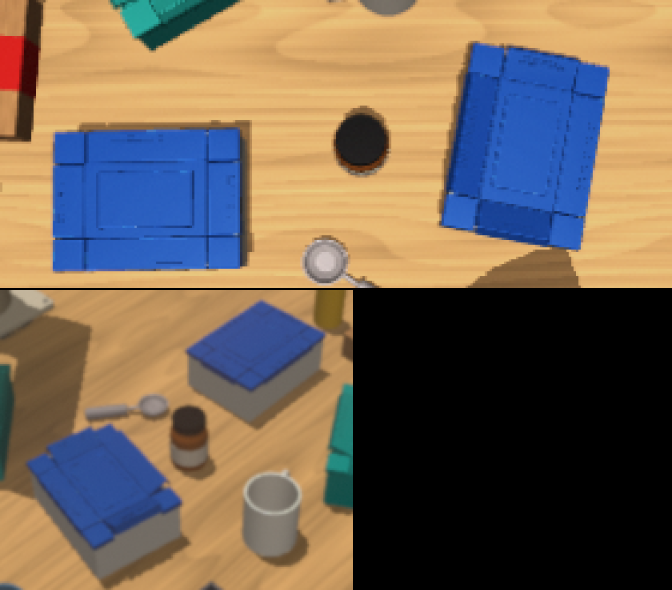

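The crop shows the right blue box with its near, far and left flaps raised by about 11 mm and its right flap shut. The left blue box is fully shut. The target box is at about (574.5, -179) with yaw -0.182, and the two views agree to about 4 mm. Lid height reads 78–80 mm, which matches the text. I'll start moving, with the gripper closed.

send_rows([
  {"offset":[0.024,-0.018,0],"twist":[0,0,6.4]},
  {"offset":[0.024,-0.018,0],"twist":[0,0,6.4]},
  {"offset":[0.024,-0.018,0],"twist":[0,0,6.4]},
  {"offset":[0.024,-0.018,0],"twist":[0,0,6.4]},
  {"offset":[0.024,-0.018,0],"twist":[0,0,6.4]},
], gripper=0)

```text
t: 1.12
ee_pos: [334.3, -474.6, 404.5]
orientation: [3.122, -0.326, -0.001]
ft_force: [0.0, -0.8, 0.3]
width: 58.0
```

```bash
cat > go.py <<'E'
import sys,numpy as np
from scipy.spatial.transform import Rotation as R
from workcell import ctrl
from h import press
o=ctrl.get_obs();M=R.from_rotvec(o["orientation"]).as_matrix()
C=np.array([574.5,-179.]);Y=-0.182
W=np.array([[np.cos(Y),np.sin(Y),0],[np.sin(Y),-np.cos(Y),0],[0,0,-1]]).T
tip=o["ee_pos"]+182*M[:,2]
print("t",round(o["t"],2),"tip",tip.round(1),"F",np.round(o["ft_force"],1),"w",round(o["width"],1),"q6",round(o["qpos"][5],2))
print("turn deg",np.degrees(R.from_matrix(M.T@W).as_rotvec()).round(2))
for n,p in zip(("near","far","left","right"),press(C,Y,100)):
    print(n,p.round(1),"tool mm",(M.T@(p-tip)).round(1))
E
python3 go.py
```

```text
t 1.12 tip [ 334.1 -475.   222.5] F [ 0.  -0.8  0.3] w 58.0 q6 0.8
turn deg [ 0.13  0.01 -1.49]
near [ 487.  -162.9  100. ] tool mm [  85.1 -337.3  121.7]
far [ 662.  -195.1  100. ] tool mm [ 263.  -341.9  121.7]
left [ 586.1 -116.1  100. ] tool mm [ 172.4 -403.6  121.6]
right [ 562.9 -241.9  100. ] tool mm [ 175.7 -275.6  121.9]
```

send_rows([
  {"offset":[0.008,-0.034,0],"twist":[0,0,-1.5]},
  {"offset":[0.008,-0.034,0],"twist":[0,0,0]},
  {"offset":[0.008,-0.034,0],"twist":[0,0,0]},
  {"offset":[0.008,-0.034,0],"twist":[0,0,0]},
  {"offset":[0.008,-0.034,0],"twist":[0,0,0]},
])

```text
t: 1.53
ee_pos: [410.7, -310.7, 404.8]
orientation: [3.122, -0.298, 0.005]
ft_force: [0.9, -0.2, 0.3]
width: 24.7
```

send_rows([
  {"offset":[0.008,-0.034,0],"twist":[0,0,0]},
  {"offset":[0.008,-0.034,0.01],"twist":[0,0,0]},
  {"offset":[0.008,-0.034,0.02],"twist":[0,0,0]},
  {"offset":[0.008,-0.025,0.02],"twist":[0,0,0]},
  {"offset":[0.0,0.0,0],"twist":[0,0,0]},
])

```text
t: 1.95
ee_pos: [470.2, -182.3, 355.5]
orientation: [3.12, -0.293, 0.017]
ft_force: [0.3, 0.4, -0.1]
width: 0.4
```

```bash
python3 go.py
```

```text
t 1.95 tip [ 472.  -183.9  173.5] F [ 0.3  0.4 -0.1] w 0.4 q6 1.37
turn deg [ 0.37 -0.66 -0.28]
near [ 487.  -162.9  100. ] tool mm [ 10.  -23.9  73.5]
far [ 662.  -195.1  100. ] tool mm [188.  -24.8  75.5]
left [ 586.1 -116.1  100. ] tool mm [ 98.6 -88.3  74.1]
right [ 562.9 -241.9  100. ] tool mm [99.3 39.7 74.9]
```

send_rows([
  {"offset":[0.005,-0.012,0.02],"twist":[0.4,-0.6,-0.3]},
  {"offset":[0.005,-0.012,0.02],"twist":[0,0,0]},
  {"offset":[0,0,0.02],"twist":[0,0,0]},
  {"offset":[0,0,0.007],"twist":[0,0,0]},
  {"offset":[0,0,0],"twist":[0,0,0]},
])

```text
t: 2.37
ee_pos: [487.0, -159.4, 288.2]
orientation: [3.128, -0.277, 0.007]
ft_force: [0.7, -0.6, -0.1]
width: 0.3
```

```bash
python3 go.py
```

```text
t 2.37 tip [ 487.8 -159.6  106.2] F [ 0.7 -0.6 -0.1] w 0.3 q6 1.41
turn deg [ 0.04 -0.26  0.32]
near [ 487.  -162.9  100. ] tool mm [-0.2  3.3  6.2]
far [ 662.  -195.1  100. ] tool mm [177.7   4.4   7. ]
left [ 586.1 -116.1  100. ] tool mm [ 89.1 -60.2   6.5]
right [ 562.9 -241.9  100. ] tool mm [88.4 67.8  6.6]
```

send_rows([
  {"offset":[0,0.003,0.005],"twist":[0,0,0]},
  {"offset":[0,0,0.005],"twist":[0,0,0]},
  {"offset":[0,0,0.005],"twist":[0,0,0]},
  {"offset":[0,0,0.004],"twist":[0,0,0]},
  {"offset":[0,0,0.003],"twist":[0,0,0]},
])

```text
t: 2.78
ee_pos: [485.9, -164.8, 268.6]
orientation: [3.128, -0.282, 0.008]
ft_force: [-2.1, 2.1, 5.4]
width: 0.5
```

send_rows([
  {"offset":[0,0,0.002],"twist":[0,0,0]},
  {"offset":[0,0,0.002],"twist":[0,0,0]},
  {"offset":[0,0,0.002],"twist":[0,0,0]},
  {"offset":[0,0,0.001],"twist":[0,0,0]},
  {"offset":[0,0,0.001],"twist":[0,0,0]},
])

```text
t: 3.2
ee_pos: [485.9, -165.9, 261.1]
orientation: [3.127, -0.285, 0.012]
ft_force: [0.2, -2.0, -0.3]
width: 0.3
```

```bash
python3 go.py
```

```text
t 3.2 tip [ 487.3 -166.3   79.1] F [ 0.2 -2.  -0.3] w 0.3 q6 1.4
turn deg [ 0.05 -0.45  0.02]
near [ 487.  -162.9  100. ] tool mm [ -0.8  -3.3 -20.9]
far [ 662.  -195.1  100. ] tool mm [177.2  -3.2 -19.5]
left [ 586.1 -116.1  100. ] tool mm [ 88.3 -67.2 -20.2]
right [ 562.9 -241.9  100. ] tool mm [ 88.2  60.8 -20.1]
```

The force rose, then vanished near level height, so the flap probably snapped. I'll press on to the hard stop.

send_rows([
  {"offset":[0,0,0.002],"twist":[0,0,0]},
  {"offset":[0,0,0.002],"twist":[0,0,0]},
  {"offset":[0,0,0.002],"twist":[0,0,0]},
  {"offset":[0,0,0.002],"twist":[0,0,0]},
  {"offset":[0,0,0.002],"twist":[0,0,0]},
])

```text
t: 3.62
ee_pos: [486.3, -166.1, 259.7]
orientation: [3.127, -0.284, 0.012]
ft_force: [-8.3, 2.4, 26.2]
width: 0.6
```

send_rows([
  {"offset":[0,0,-0.012],"twist":[0,0,0]},
  {"offset":[0,0,-0.02],"twist":[0,0,0]},
  {"offset":[0,0,-0.02],"twist":[0,0,0]},
  {"offset":[0.03,0,-0.005],"twist":[0,0,0]},
  {"offset":[0.03,0,0],"twist":[0,0,0]},
])

```text
t: 4.03
ee_pos: [541.7, -176.1, 319.9]
orientation: [3.128, -0.285, 0.005]
ft_force: [-0.2, -0.1, 0.1]
width: 0.6
```

send_rows([
  {"offset":[0.03,0,0],"twist":[0,0,0]},
  {"offset":[0.03,0,0],"twist":[0,0,0]},
  {"offset":[0.03,0,0],"twist":[0,0,0]},
  {"offset":[0.02,0,0],"twist":[0,0,0]},
  {"offset":[0,0,0],"twist":[0,0,0]},
])

```text
t: 4.45
ee_pos: [658.9, -197.6, 322.4]
orientation: [3.126, -0.284, 0.018]
ft_force: [-0.3, -0.4, 0.9]
width: 0.7
```

```bash
python3 go.py
```

```text
t 4.45 tip [ 660.9 -198.4  140.5] F [-0.3 -0.4  0.9] w 0.7 q6 1.44
turn deg [ 0.11 -0.67  0.03]
near [ 487.  -162.9  100. ] tool mm [-178.    -3.6   38.4]
far [ 662.  -195.1  100. ] tool mm [ 0.  -3.5 40.5]
left [ 586.1 -116.1  100. ] tool mm [-88.9 -67.5  39.3]
right [ 562.9 -241.9  100. ] tool mm [-89.   60.5  39.5]
```

send_rows([
  {"offset":[0,-0.0035,0.012],"twist":[0,-0.6,0]},
  {"offset":[0,0,0.012],"twist":[0,0,0]},
  {"offset":[0,0,0.012],"twist":[0,0,0]},
  {"offset":[0,0,0.008],"twist":[0,0,0]},
  {"offset":[0,0,0.003],"twist":[0,0,0]},
])

```text
t: 4.87
ee_pos: [657.2, -193.3, 270.3]
orientation: [3.127, -0.284, -0.002]
ft_force: [3.3, -1.3, 7.2]
width: 0.4
```

send_rows([
  {"offset":[0,0,0.003],"twist":[0,0,0]},
  {"offset":[0,0,0.003],"twist":[0,0,0]},
  {"offset":[0,0,0.003],"twist":[0,0,0]},
  {"offset":[0,0,0.002],"twist":[0,0,0]},
  {"offset":[0,0,0.002],"twist":[0,0,0]},
])

```text
t: 5.28
ee_pos: [656.1, -193.3, 260.0]
orientation: [3.127, -0.285, -0.0]
ft_force: [-5.9, 2.7, 18.7]
width: 0.0
```

```bash
python3 go.py
```

```text
t 5.28 tip [ 656.  -193.7   78. ] F [-5.9  2.7 18.7] w 0.0 q6 1.45
turn deg [ 0.1  -0.01 -0.  ]
near [ 487.  -162.9  100. ] tool mm [-171.8    0.4  -22. ]
far [ 662.  -195.1  100. ] tool mm [  6.2   0.4 -22. ]
left [ 586.1 -116.1  100. ] tool mm [-82.8 -63.6 -22.1]
right [ 562.9 -241.9  100. ] tool mm [-82.8  64.4 -21.9]
```

send_rows([
  {"offset":[0,0,0.002],"twist":[0,0,0]},
  {"offset":[0,0,0.002],"twist":[0,0,0]},
  {"offset":[0,0,-0.01],"twist":[0,0,0]},
  {"offset":[0,0,-0.02],"twist":[0,0,0]},
  {"offset":[0,0,-0.02],"twist":[0,0,0]},
])

```text
t: 5.7
ee_pos: [652.8, -192.6, 307.1]
orientation: [-3.128, 0.286, 0.014]
ft_force: [-0.2, 0.0, 0.7]
width: 0.8
```

send_rows([
  {"offset":[-0.027,-0.02,0],"twist":[0,0,0]},
  {"offset":[-0.027,-0.02,0],"twist":[0,0,0]},
  {"offset":[-0.027,-0.02,0],"twist":[0,0,0]},
  {"offset":[0,-0.003,0],"twist":[0,0,0]},
  {"offset":[0,0,0],"twist":[0,0,0]},
])

```text
t: 6.12
ee_pos: [581.2, -114.8, 311.7]
orientation: [3.127, -0.29, -0.006]
ft_force: [0.5, -0.7, 0.3]
width: 0.3
```

```bash
python3 go.py
```

```text
t 6.12 tip [ 580.4 -114.9  129.7] F [ 0.5 -0.7  0.3] w 0.3 q6 1.54
turn deg [ 0.1   0.23 -0.18]
near [ 487.  -162.9  100. ] tool mm [-82.9  64.3  30.1]
far [ 662.  -195.1  100. ] tool mm [95.1 63.7 29.4]
left [ 586.1 -116.1  100. ] tool mm [ 5.9  0.  29.6]
right [ 562.9 -241.9  100. ] tool mm [  6.3 128.   29.9]
```

send_rows([
  {"offset":[0.006,0,0.01],"twist":[0,0,0]},
  {"offset":[0,0,0.012],"twist":[0,0,0]},
  {"offset":[0,0,0.01],"twist":[0,0,0]},
  {"offset":[0,0,0.005],"twist":[0,0,0]},
  {"offset":[0,0,0.003],"twist":[0,0,0]},
])

```text
t: 6.53
ee_pos: [589.9, -117.9, 268.1]
orientation: [3.127, -0.292, -0.002]
ft_force: [-0.5, 1.8, 5.4]
width: 0.3
```

send_rows([
  {"offset":[0,0,0.003],"twist":[0,0,0]},
  {"offset":[0,0,0.003],"twist":[0,0,0]},
  {"offset":[0,0,0.003],"twist":[0,0,0]},
  {"offset":[0,0,0.002],"twist":[0,0,0]},
  {"offset":[0,0,0.002],"twist":[0,0,0]},
])

```text
t: 6.95
ee_pos: [591.2, -119.3, 259.9]
orientation: [-3.126, 0.298, 0.01]
ft_force: [-7.2, 3.9, 21.0]
width: 0.3
```

```bash
python3 go.py
```

```text
t 6.95 tip [ 590.1 -118.9   77.9] F [-7.2  3.9 21. ] w 0.3 q6 1.54
turn deg [-0.03  0.35 -0.45]
near [ 487.  -162.9  100. ] tool mm [-93.1  62.6 -21.5]
far [ 662.  -195.1  100. ] tool mm [ 84.8  61.2 -22.6]
left [ 586.1 -116.1  100. ] tool mm [ -4.6  -2.1 -22. ]
right [ 562.9 -241.9  100. ] tool mm [ -3.6 125.9 -22.1]
```

send_rows([
  {"offset":[0,0,0.002],"twist":[0,0,0]},
  {"offset":[0,0,0.002],"twist":[0,0,0]},
  {"offset":[0,0,-0.01],"twist":[0,0,0]},
  {"offset":[0,0,-0.03],"twist":[0,0,0]},
  {"offset":[0,0,-0.035],"twist":[0,0,0]},
])

```text
t: 7.37
ee_pos: [589.7, -120.0, 329.8]
orientation: [-3.124, 0.3, 0.031]
ft_force: [0.8, -0.5, 0.3]
width: 0.3
```

send_rows([
  {"offset":[0,0,-0.035],"twist":[0,0,0]},
  {"offset":[-0.02,0.02,-0.02],"twist":[0,0,0]},
  {"offset":[-0.02,0.034,0],"twist":[0,0,0]},
  {"offset":[-0.02,0.034,0],"twist":[0,0,0]},
  {"offset":[-0.02,0.034,0],"twist":[0,0,0]},
])

```text
t: 7.78
ee_pos: [492.9, -225.7, 394.6]
orientation: [3.128, -0.288, -0.008]
ft_force: [0.6, -0.3, 0.4]
width: 0.5
```

send_rows([
  {"offset":[-0.02,0.034,0],"twist":[0,0,0]},
  {"offset":[-0.02,0.034,0],"twist":[0,0,0]},
  {"offset":[-0.02,0.034,0],"twist":[0,0,0]},
  {"offset":[-0.02,0.034,0],"twist":[0,0,0]},
  {"offset":[-0.02,0.034,0],"twist":[0,0,0]},
])

```text
t: 8.2
ee_pos: [356.7, -381.8, 394.8]
orientation: [3.126, -0.285, -0.006]
ft_force: [1.2, -0.3, 0.3]
width: 0.2
```

send_rows([
  {"offset":[0,0.034,0],"twist":[0,0,0]},
  {"offset":[0,0.034,0],"twist":[0,0,0]},
  {"offset":[0,0.034,0],"twist":[0,0,0]},
  {"offset":[0,0.02,0],"twist":[0,0,0]},
  {"offset":[0,0,0],"twist":[0,0,0]},
])

```text
t: 8.62
ee_pos: [324.8, -513.6, 393.1]
orientation: [3.124, -0.3, -0.01]
ft_force: [0.0, 0.3, 0.8]
width: 0.9
```

```bash
python3 go.py | head -2
python3 - <<'E'
from workcell import optics
from h import *
O=[]
for n in("top","scene"):
    p,d=optics.get_image(n);c=np.load(f"{n}_cal.npz")
    P=cloud(p,d,c["K"],float(c["k1"]),c["pose"]);m=blue(p)&(d.ravel()>0)&(P[:,2]>55)&(P[:,2]<110)
    q=P[m&(P[:,1]<-80)&(P[:,0]>400)&(P[:,0]<800)]
    med=np.median(q,0);q=q[np.linalg.norm(q[:,:2]-med[:2],axis=1)<140]
    cx,w,a=cv2.minAreaRect(q[:,:2].astype(np.float32));b=np.radians(a) if w[0]>w[1] else np.radians(a+90)
    b=(b+np.pi/2)%np.pi-np.pi/2
    print(n,len(q),np.round(cx,1),np.round(w,1),round(b,3));zones(locals(q,np.array(cx),b))
    O.append(p)
a=cv2.resize(O[0],(560,420))[60:380];b=cv2.resize(O[1][150:300,150:400],(467,280),interpolation=3)
o=np.zeros((600,560,3),np.uint8);o[:320]=a;o[320:,:467]=b;cv2.imwrite("pics/after.png",o)
E
```

```text
t 8.62 tip [ 323.6 -514.1  211.1] F [0.  0.3 0.8] w 0.9 q6 0.74
turn deg [ 0.23  0.36 -0.55]
top 4431 [ 573.9 -177.9] [146. 195.] -0.189
mid 381 79.7
near 64 78.1
far 62 78.2
left 99 78.5
right 100 78.7
scene 3229 [ 574.8 -179.8] [145.7 199.5] -0.187
mid 268 77.8
near 41 76.3
far 54 76.3
left 63 76.5
right 81 76.8
```

View pics/after.png

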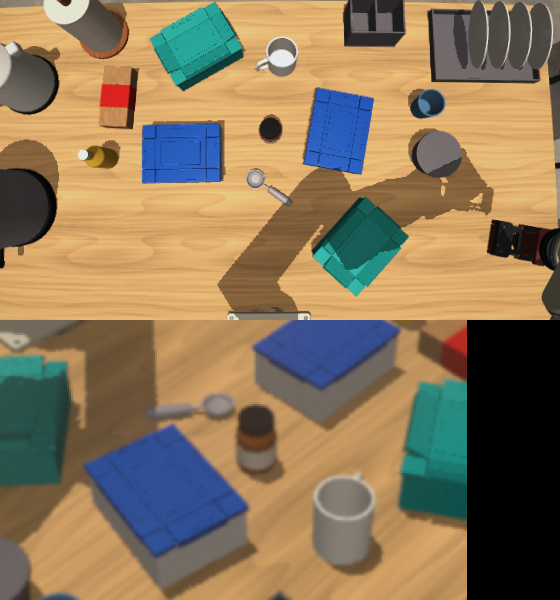

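The picture shows the box at top-view crop (338,130) flat and unmoved, with all four sections level. The offsets between the sections and the middle panel match the shut twin's. I'm handing in.

```bash
python3 -c "
from workcell import ctrl
print(ctrl.close_job())"
```

```text
the job is handed in; nothing more can be done
None
```

I pressed the three raised rim sections (near, far, left) of the right-hand blue box shut with the closed fingertips, and handed the job in at about 8.7 s. The fourth section (-y) was already down at the start.

- **Pressing:** each section was pushed to its hard stop. The highest force I read was about 26 N. I took no reading for the last small push on the far and left sections.
- **Level:** in the final top and scene views, all four sections sit at the same height within 0.6 mm. They read about 1–1.6 mm below the middle panel, much like the shut twin (0.6–1.8 mm).
- **Box position:** the box stayed where it was within measuring error (about 1–3 mm and under 0.01 rad). The fingertips ended well clear of everything.
- **Other objects:** the neighbouring objects look unmoved in the pictures, but I did not measure them.
- **Disagreements:** the top and scene cameras differed by about 2 mm in height and up to 4 mm in position, roughly the calibration error. The far section was pressed about 6 mm inward of its press point, and it still shut.

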